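# Tip the slide box flat and push it into its bay

### The arm

A 6-joint arm with a two-finger parallel gripper is mounted at the origin on the work surface. World frame = base frame: x ahead of the robot, y to its left, z up, the work surface at z = 0. Lengths are in mm, angles in rad, forces in N, time in s.
With the tool pointing down it reaches from about 275 to 825 mm from the base axis. Payload 5.2 kg.
Tool frame: the origin (TCP) lies at the very end of the fingers, on their centre line; the grasp point (between the pads) lies 19 mm behind it (hold_point_z is the distance from the TCP to the grasp point, in mm); z points along the fingers, y is the line along which they close (so a half turn about z gives the same grasp; the last joint's range is limited). The gripper opens to 93 mm and grips with 3 to 60 N. Pads are 15 mm wide; open, the fingers measure 128 mm over their backs; the gripper's body (75 mm by 188 mm) begins 65 mm behind the grasp point.
Start: joints at [-1.414, 0.259, 1.535, -0, 1.348, -0.203], TCP at [193.669, -514.779, 185.653] pointing down, gripper open.
Joint ranges: [-3.14, 3.14], [-0.91, 2.08], [0.19, 2.58], [-1.22, 4.36], [0.22, 2.71], [-3.12, 3.12]. Speed limits (rad/s): [2.57, 2.57, 3.14, 3.14, 3.14, 3.14].

### API

Orientations are given as a 3x3 rotation matrix whose columns are the frame's x, y, z axes.
In Python, from station import * gives the robot as it stands. The module is installed in compiled form; this text tells all that it offers.
- The arm moves only by the tool jog_arm, never from a script. Its argument "steps" is one flat list of numbers, 7 for each row, row after row: the turn, a rotation vector about the tool's x, y, z in rad, then the shift along the tool's x, y, z in mm, then the opening, from -1 (shut) to 1 (fully open). In form: [wx, wy, wz, dx, dy, dz, gripper, wx, wy, wz, dx, dy, dz, gripper, ...]. A call has exactly 5 rows; each row is the pose to reach, as a shift and turn from the pose commanded when the call began, along the tool's axes at that moment; what a row does not reach only later rows make up. A row lasts 1/10 s, in which the tool goes at most 50 mm and 8.59 degrees, less where a joint would pass 70% of its speed; a pose out of reach is approached as far as the arm can. A call with a gripper value outside its range is refused whole. The fingers move at their own pace and stop on an object; "grip_force" is the grip in N (left out, the last holds). Time passes only in rows, so rows that repeat a pose let the fingers close, or fill a call up. It gives the time, the measured TCP pose, the force, the opening and the grip force at its end, in the units of the state.
- get_state(): the state, without advancing time (a new reading comes with each control period).
- read_camera(name): name is "scene" or "side" or "wrist"; returns the picture (384x512x3 uint8, blue, green, red); there is no depth.
- camera_model(name): a dict with "camera_matrix" (3x3 intrinsics, pixels), "dist" ([k1, k2, p1, p2, k3] as OpenCV has them; the pictures are not rectified), "R" (3x3) and "t" (3): a world point X has camera coordinates R X + t. Camera axes: x right, y down, z forward; pixel columns grow to the right and rows downward; lengths in mm; the calibration is good to about 2 mm. A picture is of the moment at which its call begins: read the wrist's pose just before it. camera_model takes no time and is no camera call; for the wrist camera it gives the pose at the moment of the call.
- sign_off(): hands the job in; it is judged then, once.
Trained networks look in the newest picture that a camera, given by its name, has taken for a name from the list of things; names that differ only in an ending like _2 or _b are one class to them, and where a whole thing is asked for, a point or a joint stands for the part that bears it (a point fixed in the world has none). Each returns a list of dicts, best first, with "conf" (0 to 1); they miss things now and then, are a little off and sometimes report something else, mostly with a low value. They report only what shows in the picture. A call takes as long as a camera call. They do not tell look-alikes from the thing itself.
- outline_of(query, camera): "mask" (384x512 bool, what is visible of it) and "at" ([row, column] in pixels, amid what is visible of it).
The state is a dict: "clock": time; "joint_positions": joint angles; "qd": joint speeds; "effort": joint torques, N m; "tool_pos": TCP position; "tool_rot": TCP orientation; "contact_force": force on the tool from outside, world axes, zero at the start; "moment": the same for the moment, N m; "finger_gap": opening from 0.0 (shut) to 1.0 (fully open); "gripper_force": force on a finger pad.
Only numpy, scipy, OpenCV 4.12 (cv2) and the standard library are available. Lean on these libraries where they do the work, as an engineer would, in place of code of your own. Each camera call takes 0.05 s, during which the arm holds its last target. There are 200 camera calls.

### The job

One microscope-slide box was left standing on its end on the bench. Push it over, away from the robot, so that it lies flat with its labelled lid up, and then push it along the bench, foot end last, into the empty one of the two metal bays until it sits squarely against the back stop. Only push it: do not pick it up or carry it, and leave the stored box, the bottle and the jar where they are.

Things in the scene. Friction and masses are not known exactly. Their poses are not given: they have to be found in the camera images.
- slide_box: Blue box to tip, 100 long x 80 x 35 mm, 0.13-0.25 kg, standing on its 80 x 35 foot end, 165-200 mm before the empty bay's mouth. Origin: foot end's centre. z: from foot along the 100 mm length (up at start); y: 80 mm width; x: from labelled lid face (x=-17.5 mm, towards robot) to back face. Tipped well, x points down, z level and away, origin 17.5 mm high in the near end.
- back_foot (a point): Middle of the slide box's foot edge on the back-face side (17.5 mm along its x from its origin): the edge it tips about. It is on the bench, height 0, both when standing and when lying lid up.
- bay_empty: Empty bay: U of aluminium strip fixed to the bench, walls 25 mm high, 6 mm thick, no floor, open to the robot; inside 104 mm wide, 85 mm deep. Origin on the bench at mid-mouth; x points in (stop's face at x=+85 mm), y across (side faces at +-52 mm). The box, home against the stop, sticks out 15 mm (its origin at x=-15 mm).
- bay_full: The other bay, the same shape and axes, its centre 150 to 170 mm to one side of the empty one; it holds the stored box.
- stored_box: A second, heavier (0.9 kg) slide box of the same look and size, lying flat in the full bay, lid up. Origin: centre of its underside; x along its 100 mm length into the bay, z up, 35 mm high. Leave it alone.
- bottle: Brown bottle with black cap, 56 mm across, 130 mm tall, standing on the bench to one side of the bays. Origin: centre of its underside, z up. Leave it alone.
- jar: Pale jar with a white lid, 64 mm across, 75 mm tall, standing on the bench to the other side of the bays. Origin: centre of its underside, z up. Leave it alone.
Not all that is in view belongs to the job. What is shaped like the slide_box but turquoise or yellow is not meant.

How it is judged:
By the outcome, as a careful person would: the job done as asked, in the order asked, and still so for the second after the job is handed in, with the robot touching nothing.
It also fails if it takes over 64 s, if anything falls off the work surface, if the arm or the gripper's body presses on something with over 40 N, if the wrist force passes 120 N, or if a joint passes its speed limit or range.

## Working session

There is one attempt and no reset: what is moved stays moved. The work goes in short steps, Python scripts to look and compute and a tool call to move; the robot and the scene stay as the last step left them, time stands still between calls to the robot, and variables do not carry over. Pictures are saved under pics/ and viewed, at most 10 in all, crops included, and the job is handed in when it is done.

Besides the shell and the picture viewer there is one more tool, called after "Call:" as name(argument=value, ...) on one line, values as JSON. jog_arm: Moves the arm, as the interface text tells. Its arguments: {"type":"object","properties":{"steps":{"type":"array","items":{"type":"number"}},"grip_force":{"type":"number"}},"required":["steps"]}

```bash
mkdir -p pics; python3 - <<'E'
from station import *
import cv2,numpy as np
a=read_camera("scene");b=read_camera("side")
cv2.imwrite("pics/scene.png",a);cv2.imwrite("pics/side.png",b)
cv2.imwrite("pics/both.png",np.hstack([cv2.resize(a,(400,300)),cv2.resize(b,(400,300))]))
for c in("scene","side"):
    m=camera_model(c);print(c,m)
s=get_state();print(s["tool_pos"],s["tool_rot"],s["clock"])
E
```

```text
scene {'camera_matrix': array([[485.43992085,   0.        , 251.01805472],
       [  0.        , 485.43992085, 190.93603903],
       [  0.        ,   0.        ,   1.        ]]), 'dist': array([-0.12376171,  0.        ,  0.        ,  0.        ,  0.        ]), 'R': array([[-0.73015779,  0.68314662,  0.01342747],
       [ 0.48869886,  0.53586158, -0.68849531],
       [-0.47753851, -0.49614822, -0.72511648]]), 't': array([ 374.16500288, -229.00248688, 1781.45135836])}
side {'camera_matrix': array([[372.14003614,   0.        , 259.40226151],
       [  0.        , 372.14003614, 193.34765404],
       [  0.        ,   0.        ,   1.        ]]), 'dist': array([-0.06914489,  0.        ,  0.        ,  0.        ,  0.        ]), 'R': array([[ 9.99362614e-01, -3.56858194e-02, -9.41983682e-04],
       [-2.15593657e-02, -5.82306643e-01, -8.12683313e-01],
       [ 2.84527466e-02,  8.12185629e-01, -5.82704853e-01]]), 't': array([-523.46700097,   61.43179234,  959.58050614])}
[ 193.58561446 -514.20833305  184.90816632] [[ 9.35967526e-01  3.52086225e-01 -2.82657329e-04]
 [ 3.52086198e-01 -9.35966132e-01  1.64573720e-03]
 [ 3.14883712e-04 -1.63987632e-03 -9.99998606e-01]] 0.1
```

View pics/scene.png

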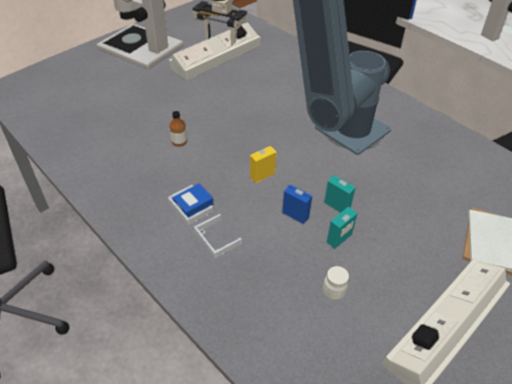

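View pics/side.png

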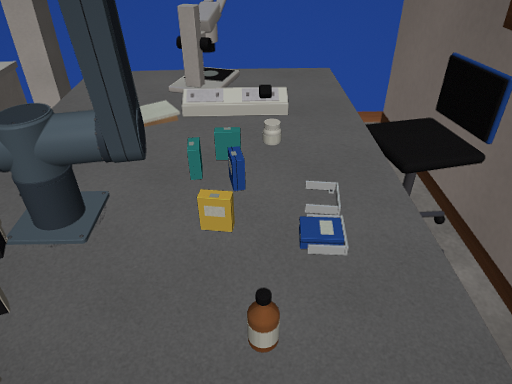

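The blue upright box is at scene (297,204) and side (236,168). The look-alikes are turquoise at scene (340,194) and (342,228), yellow at (263,164), and the stored blue box lying flat at (191,200). The empty bay is at scene (217,235) and side (322,197). I choose the blue standing box and check it in a crop, which I also use to pick out the bay corners.

```bash
cat > h.py <<'E'
from station import *
import cv2,numpy as np
from scipy.optimize import minimize
def proj(P,m):
    return cv2.projectPoints(np.asarray(P,float).reshape(-1,1,3),cv2.Rodrigues(m["R"])[0],m["t"],m["camera_matrix"],m["dist"])[0][:,0]
def ray0(px,m,z=0):
    u=cv2.undistortPoints(np.array([[px]],float),m["camera_matrix"],m["dist"])[0,0]
    d=m["R"].T@np.array([u[0],u[1],1]);c=-m["R"].T@m["t"];return c+d*(z-c[2])/d[2]
def blue(img):
    h=cv2.cvtColor(img,cv2.COLOR_BGR2HSV);return ((h[...,0]>105)&(h[...,0]<125)&(h[...,1]>110)&(h[...,2]>40)).astype(np.uint8)
def blob(img,near):
    n,l,s,c=cv2.connectedComponentsWithStats(cv2.morphologyEx(blue(img),cv2.MORPH_CLOSE,np.ones((7,7))))
    ok=[i for i in range(1,n) if s[i,4]>150];i=min(ok,key=lambda i:np.hypot(*(c[i]-near)));return (l==i).astype(np.uint8)
def cuboid(x,y,yaw,L,W,H): # foot centre, W along yaw-y
    c,s=np.cos(yaw),np.sin(yaw)
    return [[x+c*a-s*b,y+s*a+c*b,z] for a in(-L/2,L/2) for b in(-W/2,W/2) for z in(0,H)]
def fit(obs,dims,p0):
    def cost(p):
        P=cuboid(*p[:2],p[2]/100,*dims);e=0
        for mk,m in obs:
            q=np.zeros((384*1,512),np.uint8);hull=cv2.convexHull(proj(P,m).astype(np.float32))
            cv2.fillConvexPoly(q,np.round(hull*16).astype(np.int32),1,shift=4)
            e+=1-(q&mk).sum()/max(1,(q|mk).sum())
        return e
    best=None
    for y in range(-45,90,15):
        r=minimize(cost,[p0[0],p0[1],p0[2]*100+y/57.3*100],method="Nelder-Mead",options=dict(initial_simplex=np.array([p0[0],p0[1],p0[2]*100+y*1.745])+np.array([[0,0,0],[15,0,0],[0,15,0],[0,0,15]])))
        if best is None or r.fun<best.fun:best=r
    return best.x[:2],best.x[2]/100,best.fun
E
python3 - <<'E'
from h import *
a=cv2.imread("pics/scene.png");b=cv2.imread("pics/side.png");A=camera_model("scene");B=camera_model("side")
print(ray0((297,219),A),ray0((237,188),B))
print("box",fit([(blob(a,(297,204)),A),(blob(b,(236,168)),B)],(35,80,100),(*ray0((297,219),A)[:2],0)))
print("stored",fit([(blob(a,(191,200)),A),(blob(b,(322,233)),B)],(100,80,35),(*ray0((191,205),A)[:2],0)))
c1=cv2.resize(a[165:265,160:320],(800,500),interpolation=cv2.INTER_CUBIC)
c2=cv2.resize(b[135:260,215:375],(768,600),interpolation=cv2.INTER_CUBIC)
cv2.imwrite("pics/c1.png",c1);cv2.imwrite("pics/c2.png",c2)
E
```

```text
[469.25448778 159.14175413   0.        ] [463.67206247 114.64083298   0.        ]
box (array([462.35748233, 145.34486467]), np.float64(0.12046962969445017), np.float64(0.253599542945664))
stored (array([ 663.5280079 , -104.79362728]), np.float64(-0.14472646110133403), np.float64(0.6533901541691052))
```

View pics/c1.png

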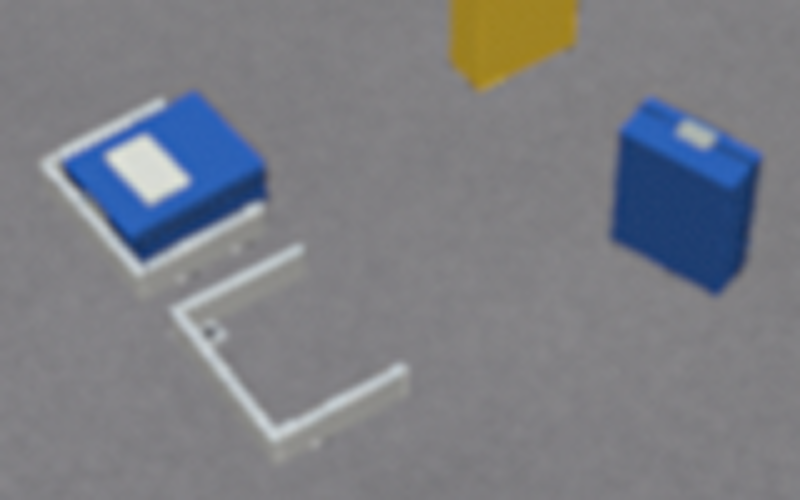

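View pics/c2.png

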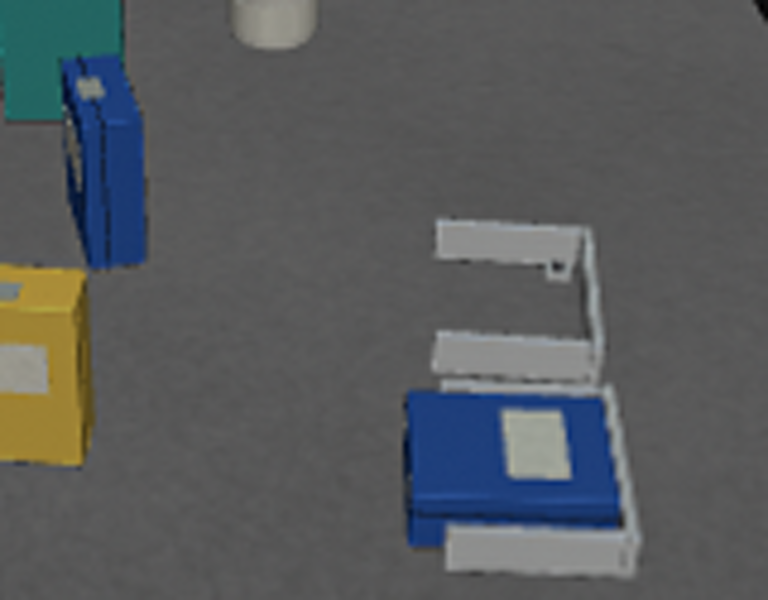

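The crop confirms the target: a blue box standing upright with its label facing the robot at side crop (70,150). The empty bay's corners are clear in both crops, so I fit poses from hand-picked corners.

```bash
cat > f.py <<'E'
from h import *
from scipy.optimize import least_squares
A=camera_model("scene");B=camera_model("side")
def S(p):return [(p[0]+.5)/5-.5+160,(p[1]+.5)/5-.5+165]
def D(p):return [(p[0]+.5)/4.8-.5+215,(p[1]+.5)/4.8-.5+135]
def fitp(s,d,p0,name):
    def W(L,p):
        c,n=np.cos(p[2]),np.sin(p[2]);L=np.array(L,float);return np.c_[p[0]+c*L[:,0]-n*L[:,1],p[1]+n*L[:,0]+c*L[:,1],L[:,2]]
    f=lambda p:np.r_[(proj(W([k for k,_ in s],p),A)-[S(v) for _,v in s]).ravel(),(proj(W([k for k,_ in d],p),B)-[D(v) for _,v in d]).ravel()]
    r=least_squares(f,p0);print(name,r.x.round(3));print(r.fun.reshape(-1,2).round(1).tolist());return r.x
a=17.5
box=fitp([((a,-40,100),(620,130)),((a,40,100),(738,188)),((-a,-40,100),(650,97)),((-a,40,100),(760,157)),((a,-40,0),(613,240)),((a,40,0),(717,293)),((-a,40,0),(742,262))],
 [((-a,40,100),(62,62)),((a,40,100),(112,55)),((a,-40,100),(142,120)),((-a,-40,0),(92,268)),((a,-40,0),(146,262))],[465,130,0.1],"box")
bay=fitp([((88,-55,25),(180,311)),((88,55,25),(277,434)),((0,-55,25),(300,247)),((0,55,25),(403,367))],
 [((0,55,25),(437,222)),((0,52,0),(437,258)),((0,-55,25),(433,334)),((0,-58,0),(432,371)),((91,-58,0),(598,385)),((91,58,25),(590,228))],[650,30,0],"bay")
st=fitp([((-50,-40,35),(193,90)),((-50,40,35),(266,165)),((50,40,35),(143,237)),((50,-40,35),(62,163))],
 [((-50,40,35),(408,393)),((-50,-40,35),(412,510)),((50,40,35),(603,400)),((50,-40,35),(618,515)),((-50,-40,0),(410,543))],[690,-110,0],"stored")
c,n=np.cos(bay[2]),np.sin(bay[2]);R=np.array([[c,n],[-n,c]])
print("box in bay frame",R@(box[:2]-bay[:2]),box[2]-bay[2])
E
python3 f.py
```

```text
box [4.61925e+02 1.43548e+02 2.05000e-01]
[[-0.7, -0.3], [-0.8, -0.1], [-0.4, -0.6], [0.9, -1.1], [-1.3, 0.1], [0.2, 1.1], [1.0, 0.2], [-0.9, -1.0], [0.7, -1.0], [0.2, -0.8], [-0.6, 0.4], [0.2, -0.0]]
bay [ 6.50218e+02  5.54770e+01 -1.45000e-01]
[[-1.2, -0.4], [-0.8, 0.1], [0.2, -0.3], [0.0, -0.4], [-0.2, -0.6], [-0.9, -0.2], [0.2, -0.6], [-0.3, -0.0], [0.1, -0.6], [0.2, -0.5]]
stored [ 6.64562e+02 -1.04455e+02 -7.80000e-02]
[[-0.2, -1.0], [-0.1, -1.4], [-2.8, -0.7], [-0.9, -1.4], [-0.8, -0.6], [-0.2, -2.7], [-0.4, -1.1], [1.1, -2.7], [-0.7, 1.6]]
box in bay frame [-199.05907118   59.88537813] 0.35008038183833157
```

```bash
python3 - <<'E'
from h import *
A=camera_model("scene");B=camera_model("side")
for n,a,b,z in [("turq1 (340,194)",(340,178+4),(228,130),100),("turq2 (342,228)",(343,214),(194,141),100),("yellow",(263,153),(216,194),100),("jar",(337,273),(272,124),75),("bottle",(176,115),(264,296),130)]:
    print(n,ray0(a,A,z).round(),ray0(b,B,z).round())
bay=np.array([650.2,55.5]);y=-.145;R=np.array([[np.cos(y),-np.sin(y)],[np.sin(y),np.cos(y)]])
print("jar etc in bay frame"); 
for a,z in [((340,182),100),((343,214),100),((263,153),100),((337,273),75)]: print((R.T@(ray0(a,A,z)[:2]-bay)).round())
b=np.array([461.9,143.5]);d=np.array([np.cos(.205),np.sin(.205)])
print("pre-tip",b-d*60,"contact",b-d*17.5)
s=get_state();print(s["tool_pos"],np.arctan2(s["tool_rot"][1,0],s["tool_rot"][0,0]))
E
```

```text
turq1 (340,194) [336. 200. 100.] [437. 285. 100.]
turq2 (342,228) [428. 287. 100.] [340. 217. 100.]
yellow [417. -48. 100.] [420. -52. 100.]
jar [578. 396.  75.] [579. 377.  75.]
bottle [ 524. -358.  130.] [ 518. -377.  130.]
jar etc in bay frame
[-332.   97.]
[-254.  197.]
[-216. -137.]
[-121.  326.]
pre-tip [403.15634093 131.28597041] contact [444.76643277 139.9375747 ]
[ 193.58561446 -514.20833305  184.90816632] 0.3597991112984017
```

```bash
cat > g.py <<'E'
from h import *
import sys
from scipy.spatial.transform import Rotation as Ro
x,y,z,w=map(float,sys.argv[1:5]);s=get_state();R=np.array(s["tool_rot"]);p=np.array(s["tool_pos"])
c,n=np.cos(w),np.sin(w);T=np.array([[c,n,0],[n,-c,0],[0,0,-1]])
print(s["clock"],p.round(1),"rotvec",Ro.from_matrix(R.T@T).as_rotvec().round(3),"shift",(R.T@(np.array([x,y,z])-p)).round(1),"F",np.round(s["contact_force"],1),"gap",s["finger_gap"])
E
python3 g.py 403 131 190 .205
```

```text
0.1 [ 193.6 -514.2  184.9] rotvec [-0.002 -0.     0.155] shift [ 423.2 -530.2   -4.1] F [-0.4  0.  -0.6] gap 0.9995312886918091
```

Call:
jog_arm(steps=[0,0,0.155,423,-530,-4,0,0,0,0.155,423,-530,-4,0,0,0,0.155,423,-530,-4,0,0,0,0.155,423,-530,-4,0,0,0,0.155,423,-530,-4,0])

```text
clock: 0.6
tool_pos: [270.9, -274.8, 186.8]
tool_rot: [[0.979, 0.203, -0.0], [0.203, -0.979, 0.001], [0.0, -0.001, -1.0]]
contact_force: [0.0, 0.5, 0.6]
finger_gap: 0.615
gripper_force: 0.0
```

```bash
python3 g.py 403 131 190 .205
```

```text
0.6 [ 270.9 -274.8  186.8] rotvec [-0.001 -0.    -0.001] shift [ 211.6 -370.7   -3. ] F [0.  0.5 0.6] gap 0.6153412660309904
```

Call:
jog_arm(steps=[0,0,0,212,-371,-3,0,0,0,0,212,-371,-3,0,0,0,0,212,-371,-3,0,0,0,0,212,-371,-3,0,0,0,0,212,-371,-3,0])

```text
clock: 1.1
tool_pos: [348.1, -37.2, 189.0]
tool_rot: [[0.979, 0.203, 0.001], [0.203, -0.979, -0.0], [0.001, 0.0, -1.0]]
contact_force: [0.5, -0.6, 0.2]
finger_gap: 0.499
gripper_force: 0.0
```

```bash
python3 g.py 403 131 190 .205
```

```text
1.1 [348.1 -37.2 189. ] rotvec [ 0.    -0.001 -0.001] shift [  87.9 -153.6   -1. ] F [ 0.5 -0.6  0.2] gap 0.4994076424429994
```

Call:
jog_arm(steps=[0,0,0,88,-154,-1,0,0,0,0,88,-154,-1,0,0,0,0,88,-154,-1,0,0,0,0,88,-154,-1,0,0,0,0,88,-154,-1,0])

```text
clock: 1.6
tool_pos: [403.1, 132.5, 189.5]
tool_rot: [[0.978, 0.208, -0.001], [0.208, -0.978, 0.001], [-0.0, -0.001, -1.0]]
contact_force: [0.1, -0.1, 0.0]
finger_gap: 0.498
gripper_force: 0.0
```

```bash
python3 g.py 403 131 88 .205; python3 - <<'E'
from h import *
im=read_camera("wrist");cv2.imwrite("pics/w1.png",im)
m=camera_model("wrist")
print("pred top corners",proj([[461.9+np.cos(.205)*a-np.sin(.205)*b,143.5+np.sin(.205)*a+np.cos(.205)*b,100] for a in(-17.5,17.5) for b in(-40,40)],m).round())
print("bay pred",proj([[650.2+np.cos(.145)*a+np.sin(.145)*b,55.5-np.sin(.145)*a+np.cos(.145)*b,25] for a in(0,85) for b in(-52,52)],m).round())
E
```

```text
1.6 [403.1 132.5 189.5] rotvec [-0.001  0.     0.005] shift [ -0.4   1.5 101.5] F [ 0.1 -0.1  0. ] gap 0.49845454350297164
pred top corners [[299. 138.]
 [212. 137.]
 [301.  98.]
 [210.  98.]]
bay pred [[ 421.  -27.]
 [ 331.  -69.]
 [ 452. -104.]
 [ 361. -149.]]
```

View pics/w1.png

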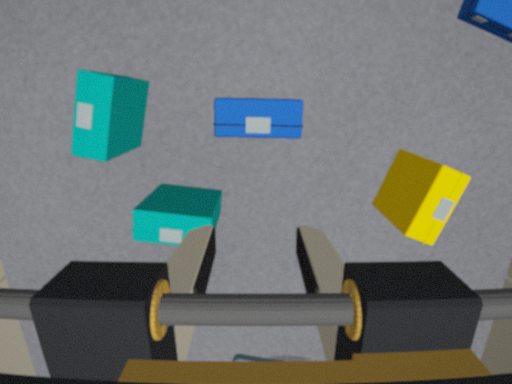

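The wrist view shows the blue box's top at cols 214–303, rows 98–138, within 3 px of the prediction. The turquoise box at (178,215) sits close to the left finger, so I descend slightly further forward.

Call:
jog_arm(steps=[0,0,0,12,4,20,0,0,0,0,12,4,50,0,0,0,0,12,4,85,0,0,0,0,12,4,101,0,0,0,0,12,4,101,0])

```text
clock: 2.15
tool_pos: [412.9, 126.4, 86.7]
tool_rot: [[0.979, 0.202, -0.006], [0.202, -0.979, -0.001], [-0.006, -0.001, -1.0]]
contact_force: [-0.5, -1.0, -0.4]
finger_gap: 0.499
gripper_force: 0.0
```

Call:
jog_arm(steps=[0,0,0,8,0,0,0,0,0,0,16,0,0,0,0,0,0,24,0,0,0,0,0,0,30,0,0,0,0,0,0,36,0,0,0])

```text
clock: 2.65
tool_pos: [451.8, 135.5, 89.3]
tool_rot: [[0.979, 0.204, 0.001], [0.204, -0.979, 0.0], [0.001, 0.0, -1.0]]
contact_force: [-0.7, -1.2, -0.0]
finger_gap: 0.504
gripper_force: 0.0
```

Call:
jog_arm(steps=[0,0,0,6,0,0,0,0,0,0,12,0,0,0,0,0,0,18,0,0,0,0,0,0,24,0,0,0,0,0,0,30,0,0,0])

```text
clock: 3.15
tool_pos: [480.6, 141.5, 88.8]
tool_rot: [[0.979, 0.203, -0.0], [0.203, -0.979, -0.0], [-0.0, -0.0, -1.0]]
contact_force: [0.2, -0.5, 0.3]
finger_gap: 0.501
gripper_force: 0.0
```

```bash
python3 - <<'E'
from h import *
a=read_camera("scene");b=read_camera("side");A=a[165:265,200:330];B=b[125:225,195:325]
cv2.imwrite("pics/t1.png",np.hstack([cv2.resize(A,(390,300)),cv2.resize(B,(390,300))]))
E
```

```text
(no output)
```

View pics/t1.png

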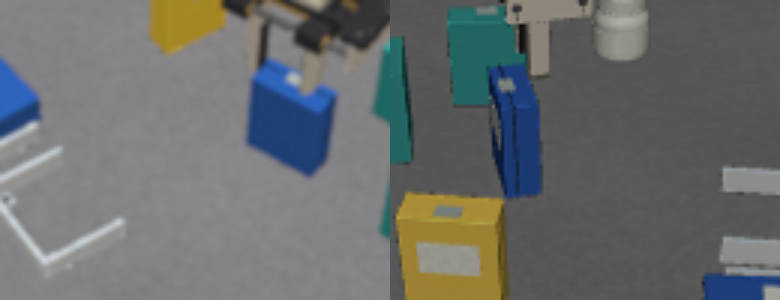

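The box looks unmoved at side (237,168), with the fingers above or beyond its top. I project the fingertips to understand why.

```bash
python3 - <<'E'
from h import *
s=get_state();p=np.array(s["tool_pos"]);R=np.array(s["tool_rot"])
a=read_camera("scene");b=read_camera("side");w=read_camera("wrist")
print(p,s["clock"])
out=[]
for im,n,(x0,y0,k) in((a,"scene",(240,130,5)),(b,"side",(190,100,5))):
    m=camera_model(n);c=cv2.resize(im[y0:y0+100,x0:x0+80],(400,500),interpolation=cv2.INTER_CUBIC)
    for off in((0,23,0),(0,-23,0)):
        for z,col in((0,(0,0,255)),(-19,(0,255,0))):
            q=proj([p+R@np.array([0,off[1],z])],m)[0];cv2.circle(c,(int((q[0]-x0)*k),int((q[1]-y0)*k)),5,col,-1)
    out.append(c)
cv2.imwrite("pics/t2.png",np.hstack(out))
cv2.imwrite("pics/w2.png",w)
E
```

```text
[481.03030396 141.47077642  88.84506729] 3.25
```

View pics/t2.png

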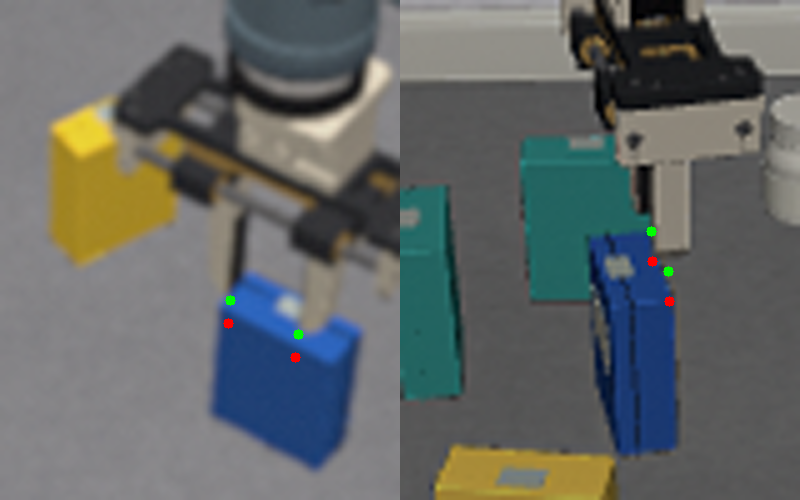

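View pics/w2.png

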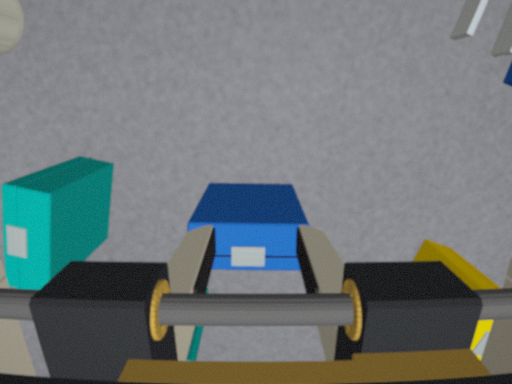

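```bash
python3 - <<'E'
from h import *
m=camera_model("wrist");s=get_state();p=np.array(s["tool_pos"]);R=np.array(s["tool_rot"])
print(m["camera_matrix"][0,0],"gap",s["finger_gap"])
for z in(0,-10,-19,-30,-40,-60):print(z,proj([p+R@np.array([x,y,z]) for y in(-23.2,23.2) for x in(-7.5,7.5)],m).round().tolist())
print("TCP in cam",m["R"]@p+m["t"])
b=[[461.9+np.cos(.205)*a-np.sin(.205)*c,143.5+np.sin(.205)*a+np.cos(.205)*c,z] for z in(100,0) for a in(-17.5,17.5) for c in(-40,40)]
print("box pred",proj(b,m).round().tolist())
E
```

```text
314.9932050772933 gap 0.4989966331558495
0 [[222.0, 228.0], [221.0, 208.0], [290.0, 228.0], [291.0, 208.0]]
-10 [[221.0, 235.0], [220.0, 213.0], [292.0, 235.0], [292.0, 213.0]]
-19 [[219.0, 241.0], [218.0, 218.0], [293.0, 241.0], [294.0, 218.0]]
-30 [[217.0, 249.0], [216.0, 225.0], [295.0, 249.0], [296.0, 225.0]]
-40 [[215.0, 257.0], [214.0, 233.0], [298.0, 257.0], [299.0, 232.0]]
-60 [[210.0, 276.0], [209.0, 250.0], [303.0, 276.0], [304.0, 249.0]]
TCP in cam [  0.45872969  19.32597633 213.01566757]
box pred [[307.0, 272.0], [189.0, 272.0], [309.0, 224.0], [185.0, 224.0], [291.0, 217.0], [209.0, 218.0], [292.0, 183.0], [208.0, 183.0]]
```

All three cameras show the fingers ending about 33 mm short of the reported TCP, so they passed over the box, which is untouched. I'll allow for that by going back and repeating the push 36 mm lower.

Call:
jog_arm(steps=[0,0,0,-35,0,0,0,0,0,0,-63,0,0,0,0,0,0,-63,0,0,0,0,0,0,-63,0,20,0,0,0,0,-63,0,36,0])

```text
clock: 3.9
tool_pos: [419.6, 128.6, 53.1]
tool_rot: [[0.979, 0.203, 0.003], [0.203, -0.979, 0.0], [0.003, 0.0, -1.0]]
contact_force: [-0.1, 0.3, -0.6]
finger_gap: 0.505
gripper_force: 0.0
```

Call:
jog_arm(steps=[0,0,0,3,0,0,0,0,0,0,9,0,0,0,0,0,0,15,0,0,0,0,0,0,21,0,0,0,0,0,0,27,0,0,0])

```text
clock: 4.4
tool_pos: [446.0, 134.2, 53.4]
tool_rot: [[0.979, 0.203, 0.001], [0.203, -0.979, 0.0], [0.001, 0.0, -1.0]]
contact_force: [-0.5, 0.4, 0.7]
finger_gap: 0.497
gripper_force: 0.2
```

```bash
python3 - <<'E'
from h import *
s=get_state();print(s["clock"],s["tool_pos"],s["contact_force"])
a=read_camera("scene");b=read_camera("side")
cv2.imwrite("pics/t3.png",np.hstack([cv2.resize(a[130:230,240:320],(400,500)),cv2.resize(b[100:200,190:270],(400,500))]))
E
```

```text
4.4 [446.02446688 134.21959952  53.3996832 ] [-0.47448618  0.36060823  0.66579644]
```

View pics/t3.png

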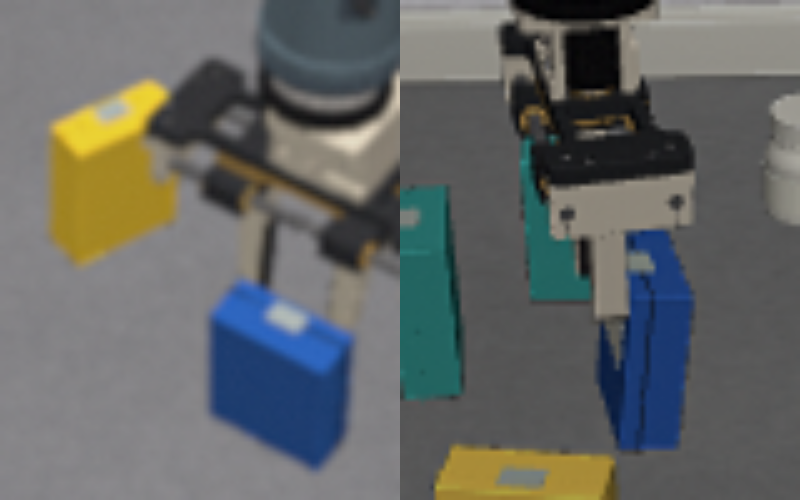

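The box is now tilting: its top right in the side crop moved from (673,300) to (690,290) while the foot stayed put. I continue the push.

Call:
jog_arm(steps=[0,0,0,6,0,0,0,0,0,0,12,0,0,0,0,0,0,18,0,0,0,0,0,0,24,0,0,0,0,0,0,29,0,0,0])

```text
clock: 5.0
tool_pos: [474.1, 140.1, 52.9]
tool_rot: [[0.979, 0.203, 0.0], [0.203, -0.979, 0.0], [0.0, 0.0, -1.0]]
contact_force: [0.2, -0.2, -0.1]
finger_gap: 0.497
gripper_force: 0.0
```

```bash
python3 - <<'E'
from h import *
s=get_state();p=np.array(s["tool_pos"]);R=np.array(s["tool_rot"]);print(s["clock"],p,s["contact_force"])
b=read_camera("side");m=camera_model("side");mk=blob(b,(240,165));ys,xs=np.nonzero(mk);print(xs.min(),xs.max(),ys.min(),ys.max(),mk.sum())
a=read_camera("scene");mk=blob(a,(290,204));ys,xs=np.nonzero(mk);print(xs.min(),xs.max(),ys.min(),ys.max(),mk.sum())
a0=cv2.imread("pics/scene.png");mk=blob(a0,(297,204));ys,xs=np.nonzero(mk);print(xs.min(),xs.max(),ys.min(),ys.max(),mk.sum())
p0=np.array([446.0,134.2,53.4])
print("tips at t3 in crop",[((proj([p0+R@np.array([0,y,z])],m)[0]-[190,100])*5+[400,0]).round().tolist() for y in(23,) for z in(0,-19,-33,-45)])
E
```

```text
5.0 [474.0553874  140.07441405  52.89364698] [ 0.17058224 -0.22167426 -0.08400783]
231 263 145 188 751
270 306 202 223 438
283 311 185 223 783
tips at t3 in crop [[608.0, 365.0], [607.0, 335.0], [605.0, 313.0], [604.0, 294.0]]
```

Call:
jog_arm(steps=[0,0,0,3,0,0,0,0,0,0,3,0,0,0,0,0,0,3,0,0,0,0,0,0,3,0,0,0,0,0,0,3,0,0,0])

```text
clock: 5.6
tool_pos: [476.1, 140.6, 52.9]
tool_rot: [[0.979, 0.203, -0.0], [0.203, -0.979, 0.0], [-0.0, -0.0, -1.0]]
contact_force: [0.1, -0.1, -0.0]
finger_gap: 0.497
gripper_force: 0.0
```

```bash
python3 - <<'E'
from h import *
s=get_state();p=np.array(s["tool_pos"]);R=np.array(s["tool_rot"]);print(s["clock"],p,s["contact_force"])
a=read_camera("scene");b=read_camera("side")
cv2.imwrite("pics/t4.png",np.hstack([cv2.resize(a[150:250,200:320],(480,400),interpolation=cv2.INTER_CUBIC)[:,:400],cv2.resize(b[120:220,190:290],(400,400),interpolation=cv2.INTER_CUBIC)]))
w=read_camera("wrist");cv2.imwrite("pics/w4.png",w)
E
```

```text
5.6 [476.1074957  140.5561779   52.92825533] [ 0.1202501  -0.13396435 -0.04070287]
```

View pics/t4.png

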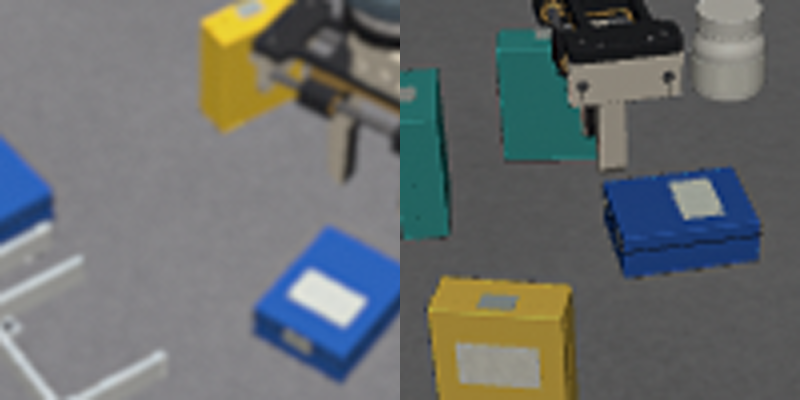

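The box now lies flat with its labelled lid up, at scene crop (330,300) and side crop (680,220), foot end towards the robot. From here I measure numerically: a silhouette fit of the box pose, and the tip length.

```bash
cat > bx.py <<'E'
from h import *
bay=np.array([650.2,55.5]);by=-.145;RB=np.array([[np.cos(by),-np.sin(by)],[np.sin(by),np.cos(by)]])
def hullmask(img,near):
    k=blob(img,near);c=np.argwhere(k)[:,::-1].astype(np.int32);q=np.zeros_like(k);cv2.fillConvexPoly(q,cv2.convexHull(c),1);return q
def box(guess,cams=("scene","side"),dims=(100,80,35)):
    obs=[]
    for n in cams:
        m=camera_model(n);obs.append((hullmask(read_camera(n),proj([[*guess[:2],20]],m)[0]),m))
    xy,w,c=fit(obs,dims,guess)
    print("box",xy.round(1),round(w,3),"cost",round(c,3),"bay frame",(RB.T@(xy-bay)).round(1),round(w-by,3));return xy,w
E
python3 - <<'E'
from bx import *
s=get_state();p=np.array(s["tool_pos"]);R=np.array(s["tool_rot"])
m=camera_model("side");n=camera_model("scene")
print("seen side tip (243,162); scene tip (287,195)")
for z in(0,-19,-30,-40):print(z,proj([p+R@np.array([0,y,z]) for y in(23,32,41)],m).round(1).tolist(),proj([p+R@np.array([0,y,z]) for y in(-23,-32,23,32)],n).round(1).tolist())
box((528,157,.2));box((528,157,.2),("scene",));box((528,157,.2),("side",))
E
```

```text
seen side tip (243,162); scene tip (287,195)
0 [[242.5, 171.6], [243.2, 173.3], [243.8, 175.0]] [[298.9, 208.6], [301.5, 209.9], [285.8, 201.9], [283.3, 200.6]]
-19 [[242.3, 165.8], [243.0, 167.4], [243.6, 169.1]] [[299.5, 204.3], [302.1, 205.7], [286.3, 197.6], [283.7, 196.3]]
-30 [[242.2, 162.4], [242.9, 164.0], [243.5, 165.7]] [[299.8, 201.8], [302.4, 203.1], [286.5, 195.0], [283.9, 193.7]]
-40 [[242.1, 159.2], [242.8, 160.8], [243.4, 162.5]] [[300.1, 199.5], [302.8, 200.8], [286.7, 192.7], [284.1, 191.4]]
box [531.2 156.7] 0.164 cost 0.139 bay frame [-132.4   82.9] 0.309
box [530.  157.6] 0.244 cost 0.073 bay frame [-133.7   83.6] 0.389
box [529.9 156.5] 0.154 cost 0.052 bay frame [-133.6   82.6] 0.299
```

```bash
python3 g.py 574 228 110 1.426
```

```text
5.95 [476.3 140.6  52.9] rotvec [ 0.    -0.    -1.221] shift [113.5 -65.7 -57.1] F [0.4 0.8 0. ] gap 0.49871395899107335
```

Call:
jog_arm(steps=[0,0,0,0,0,-50,0,0,0,-0.15,40,-22,-57,0,0,0,-0.3,80,-44,-57,0,0,0,-0.45,113,-66,-57,0,0,0,-0.6,113,-66,-57,0])

```text
clock: 6.45
tool_pos: [576.6, 231.2, 109.5]
tool_rot: [[0.688, 0.726, 0.002], [0.726, -0.688, 0.002], [0.003, 0.001, -1.0]]
contact_force: [-0.6, -0.1, -0.6]
finger_gap: 0.5
gripper_force: 0.0
```

```bash
python3 g.py 574 228 50 1.426
```

```text
6.45 [576.6 231.2 109.5] rotvec [ 0.001 -0.002 -0.613] shift [-4.3  0.3 59.5] F [-0.6 -0.1 -0.6] gap 0.5000362758794495
```

Call:
jog_arm(steps=[0,0,-0.14,-4,0,0,0,0,0,-0.28,-4,0,0,0,0,0,-0.42,-4,0,0,0,0,0,-0.55,-4,0,30,0,0,0,-0.613,-4,0,59,0])

```text
clock: 6.95
tool_pos: [571.6, 225.5, 51.1]
tool_rot: [[0.148, 0.989, 0.003], [0.989, -0.148, 0.001], [0.001, 0.003, -1.0]]
contact_force: [0.6, 0.6, -0.7]
finger_gap: 0.502
gripper_force: 0.0
```

```bash
python3 g.py 574 228 -16 1.426; python3 - <<'E'
from h import *
# where are blue/turquoise relative to the body, from wrist: yellow/turq hull bottoms
m=camera_model("scene");im=read_camera("scene");h=cv2.cvtColor(im,cv2.COLOR_BGR2HSV)
for n,lo,hi in(("turq",80,98),("yellow",18,32)):
    k=((h[...,0]>=lo)&(h[...,0]<=hi)&(h[...,1]>130)).astype(np.uint8);N,l,s,c=cv2.connectedComponentsWithStats(k)
    print(n,[(s[i].tolist(),c[i].round().tolist()) for i in range(1,N) if s[i,4]>100])
E
```

```text
6.95 [571.6 225.5  51.1] rotvec [ 0.003 -0.001 -0.004] shift [ 2.7  1.8 67.1] F [ 0.6  0.6 -0.7] gap 0.5016652249790686
turq [([327, 176, 30, 72, 1176], [340.0, 210.0])]
yellow [([250, 146, 26, 37, 680], [263.0, 164.0])]
```

Call:
jog_arm(steps=[0,0,0,2,2,20,0,0,0,0,2,2,40,0,0,0,0,2,2,52,0,0,0,0,2,2,58,0,0,0,0,2,2,62,0])

```text
clock: 7.5
tool_pos: [573.1, 227.0, -11.1]
tool_rot: [[0.153, 0.988, 0.0], [0.988, -0.153, 0.0], [0.0, 0.0, -1.0]]
contact_force: [-0.8, -0.8, 0.6]
finger_gap: 0.499
gripper_force: 0.0
```

```bash
python3 g.py 574 228 -16 1.426; python3 - <<'E'
from h import *
from bx import *
s=get_state();p=np.array(s["tool_pos"]);print("tcp bay",RB.T@(p[:2]-bay))
box((530,157,.2))
w=read_camera("wrist");m=camera_model("wrist");k=blob(w,proj([[530,157,35]],m)[0]);ys,xs=np.nonzero(k)
print(cv2.convexHull(np.c_[xs,ys].astype(np.int32)).shape,cv2.approxPolyDP(cv2.convexHull(np.c_[xs,ys].astype(np.int32)),4,True)[:,0].tolist())
c,n=np.cos(.2),np.sin(.2)
print(proj([[530+c*a-n*b,157+n*a+c*b,z] for z in(35,0) for a,b in((-50,-40),(50,-40),(50,40),(-50,40))],m).round().tolist())
E
```

```text
7.5 [573.1 227.  -11.1] rotvec [ 0.    -0.    -0.009] shift [1.1 0.7 4.9] F [-0.8 -0.8  0.6] gap 0.49942731368738924
tcp bay [-101.05855662  158.54565065]
box [529.9 156.6] 0.148 cost 1.052 bay frame [-133.6   82.6] 0.293
(13, 1, 2) [[295, 359], [252, 360], [236, 326], [285, 327]]
[[162.0, 419.0], [300.0, 383.0], [258.0, 284.0], [103.0, 331.0], [173.0, 377.0], [294.0, 344.0], [257.0, 254.0], [125.0, 297.0]]
```

Call:
jog_arm(steps=[0,0,0,-8,0,4,0,0,0,0,-16,0,4,0,0,0,0,-24,0,4,0,0,0,0,-32,-3,4,0,0,0,0,-40,-6,4,0])

```text
clock: 8.15
tool_pos: [560.9, 187.6, -14.9]
tool_rot: [[0.153, 0.988, 0.001], [0.988, -0.153, 0.0], [0.0, 0.001, -1.0]]
contact_force: [1.3, 1.1, -0.5]
finger_gap: 0.503
gripper_force: 0.6
```

Call:
jog_arm(steps=[0,0,0,-7,-4,0,0,0,0,0,-14,-8,0,0,0,0,0,-21,-12,0,0,0,0,0,-28,-16,0,0,0,0,0,-35,-20,0,0])

```text
clock: 8.65
tool_pos: [535.3, 156.3, -15.1]
tool_rot: [[0.152, 0.988, -0.0], [0.988, -0.152, 0.0], [0.0, -0.0, -1.0]]
contact_force: [0.0, 0.8, 0.1]
finger_gap: 0.497
gripper_force: 0.5
```

```bash
python3 - <<'E'
from bx import *
s=get_state();p=np.array(s["tool_pos"]);print(s["clock"],"tcp bay",RB.T@(p[:2]-bay),p[2],s["contact_force"])
for c in ("scene","side"): box((535,120,0),(c,))
box((535,120,0))
E
```

```text
8.65 tcp bay [-128.27983687   83.18183859] -15.12040628354424 [0.00627167 0.8387008  0.05729108]
box [516.7 109.6] 0.681 cost 0.798 bay frame [-139.9   34.3] 0.826
box [514.6 108.5] 0.442 cost 0.048 bay frame [-141.8   32.9] 0.587
box [514.6 108.5] 0.442 cost 1.048 bay frame [-141.8   32.9] 0.587
```

Call:
jog_arm(steps=[0,0,0,20,10,0,0,0,0,0,40,10,0,-1,0,0,0,45,60,-40,-1,0,0,0,50,100,-85,-1,0,0,0,50,140,-120,-1])

```text
clock: 9.35
tool_pos: [662.6, 188.1, 87.4]
tool_rot: [[0.151, 0.989, -0.0], [0.989, -0.151, 0.0], [-0.0, -0.0, -1.0]]
contact_force: [1.3, 0.8, 0.5]
finger_gap: 0.205
gripper_force: 0.0
```

```bash
python3 - <<'E'
from bx import *
s=get_state();p=np.array(s["tool_pos"]);print(s["clock"],"tcp bay",RB.T@(p[:2]-bay),p[2],s["finger_gap"])
for c in ("scene","side"): box((515,109,.3),(c,))
box((515,109,.3))
for n in("scene","side"):
    k=hullmask(read_camera(n),proj([[515,109,20]],camera_model(n))[0]);ct=cv2.findContours(k,0,2)[0][0];print(n,k.sum(),cv2.approxPolyDP(ct,2,True)[:,0].tolist())
E
```

```text
9.35 tcp bay [ -6.87346549 133.0285105 ] 87.41338499149693 0.2045333332171922
box [506.  119.4] 0.749 cost 0.514 bay frame [-151.9   42.4] 0.894
box [514.1 108.3] 0.412 cost 0.047 bay frame [-142.4   32.6] 0.557
box [514.  108.5] 0.418 cost 0.513 bay frame [-142.4   32.7] 0.563
scene 506 [[284, 200], [267, 219], [268, 227], [282, 231], [291, 207]]
side 1008 [[276, 181], [264, 169], [233, 177], [235, 189], [245, 200], [276, 191]]
```

Call:
jog_arm(steps=[0,0,0,-7,-50,0,-1,0,0,0,-14,-100,0,-1,0,0,0,-19,-121,20,-1,0,0,0,-19,-121,65,-1,0,0,0,-19,-121,102,-1])

```text
clock: 10.15
tool_pos: [535.8, 187.1, -17.6]
tool_rot: [[0.151, 0.988, -0.002], [0.988, -0.151, -0.0], [-0.001, -0.002, -1.0]]
contact_force: [0.1, -0.2, -0.3]
finger_gap: 0.003
gripper_force: 0.0
```

Call:
jog_arm(steps=[0,0,0,-8,0,0,-1,0,0,0,-15,3,0,-1,0,0,0,-21,6,0,-1,0,0,0,-27,9,0,-1,0,0,0,-32,12,0,-1])

```text
clock: 10.65
tool_pos: [548.1, 152.9, -14.1]
tool_rot: [[0.153, 0.988, 0.003], [0.988, -0.153, 0.0], [0.001, 0.003, -1.0]]
contact_force: [0.4, 2.0, 1.3]
finger_gap: 0.005
gripper_force: 1.0
```

```bash
cat > q.py <<'E'
from bx import *
import sys
s=get_state();p=np.array(s["tool_pos"]);print(s["clock"],"tcp bay",(RB.T@(p[:2]-bay)).round(1),p[2].round(1),np.round(s["contact_force"],1),s["finger_gap"])
box(tuple(map(float,sys.argv[1:4])),tuple(sys.argv[4:]) or ("side",))
E
python3 q.py 514 105 .2
```

```text
10.65 tcp bay [-115.1   81.6] -14.1 [0.4 2.  1.3] 0.005069440583143783
box [513.5  93.1] 0.161 cost 0.049 bay frame [-140.6   17.4] 0.306
```

Call:
jog_arm(steps=[0,0,0,-4,3,0,-1,0,0,0,-8,6,0,-1,0,0,0,-12,8,0,-1,0,0,0,-16,10,0,-1,0,0,0,-20,12,0,-1])

```text
clock: 11.2
tool_pos: [555.2, 131.6, -15.8]
tool_rot: [[0.152, 0.988, -0.0], [0.988, -0.152, 0.0], [0.0, -0.0, -1.0]]
contact_force: [-0.2, 1.1, 1.3]
finger_gap: 0.007
gripper_force: 0.8
```

```bash
python3 q.py 514 85 0
```

```text
11.2 tcp bay [-105.    61.5] -15.8 [-0.2  1.1  1.3] 0.006802199403397482
box [511.8  84.3] -0.045 cost 0.04 bay frame [-141.1    8.5] 0.1
```

Call:
jog_arm(steps=[0,0,0,-2,2,0,-1,0,0,0,-4,3,0,-1,0,0,0,-6,3,0,-1,0,0,0,-8,3,0,-1,0,0,0,-8,3,0,-1])

```text
clock: 11.75
tool_pos: [556.7, 123.2, -15.9]
tool_rot: [[0.153, 0.988, -0.0], [0.988, -0.153, -0.0], [-0.0, -0.0, -1.0]]
contact_force: [-0.3, -1.3, 0.5]
finger_gap: 0.006
gripper_force: 0.0
```

Call:
jog_arm(steps=[0,0,0,15,0,0,-1,0,0,0,40,0,-20,-1,0,0,0,70,30,-60,-1,0,0,0,100,60,-110,-1,0,0,0,120,100,-150,-1])

```text
clock: 12.25
tool_pos: [651.7, 220.7, 112.9]
tool_rot: [[0.151, 0.989, -0.0], [0.989, -0.151, 0.001], [0.0, -0.0, -1.0]]
contact_force: [1.4, -0.3, 0.7]
finger_gap: 0.004
gripper_force: 0.0
```

```bash
python3 q.py 514 80 -0.1; python3 q.py 514 80 -.1 scene; python3 q.py 514 80 -.1 side scene
python3 - <<'E'
from h import *
# yellow pose from side silhouette
n="side";m=camera_model(n);im=read_camera(n);h=cv2.cvtColor(im,cv2.COLOR_BGR2HSV);k=((h[...,0]>=15)&(h[...,0]<=35)&(h[...,1]>130)).astype(np.uint8)
N,l,s,c=cv2.connectedComponentsWithStats(cv2.morphologyEx(k,3,np.ones((5,5))));i=1+np.argmax(s[1:,4]);pt=np.argwhere(l==i)[:,::-1].astype(np.int32);q=np.zeros_like(k);cv2.fillConvexPoly(q,cv2.convexHull(pt),1)
from bx import RB,bay
xy,w,cc=fit([(q,m)],(35,80,100),(418,-50,0));P=np.array(cuboid(*xy,w,35,80,100))[:,:2];print("yellow",xy,w,cc,(RB.T@(P-bay).T).T[::2].round())
E
```

```text
12.25 tcp bay [-22.4 163.6] 112.9 [ 1.4 -0.3  0.7] 0.00408453521502874
box [510.7  80. ] -0.108 cost 0.042 bay frame [-141.6    4.1] 0.037
12.3 tcp bay [-13.1 167. ] 120.6 [6.  1.3 5.8] 0.006827659160295702
box [514.  80.] -0.885 cost 1.0 bay frame [-138.3    4.6] -0.74
12.35 tcp bay [-15.1 165.5] 117.8 [1.3 0.3 0. ] 0.003086830236430986
box [510.7  80. ] -0.108 cost 1.042 bay frame [-141.6    4.1] 0.037
yellow [417.10411424 -49.84142313] -1.654136993858043 0.03300330033003296 [[-256. -123.]
 [-177. -118.]
 [-254. -158.]
 [-174. -153.]]
```

```bash
python3 g.py 428 93 118 -.145
```

```text
12.5 [650.4 218.3 109.7] rotvec [-1.000e-03  3.000e-03  1.564e+00] shift [-157.6 -200.9   -7.6] F [-0.1 -1.1 -0.3] gap 0.005588379679834368
```

Call:
jog_arm(steps=[0,0,0.14,-30,-38,-8,-0.2,0,0,0.28,-60,-76,-8,-0.2,0,0,0.42,-90,-114,-8,-0.2,0,0,0.56,-120,-152,-8,-0.2,0,0,0.7,-150,-190,-8,-0.2])

```text
clock: 13.0
tool_pos: [436.4, 97.7, 116.8]
tool_rot: [[0.757, 0.653, -0.005], [0.653, -0.757, -0.0], [-0.004, -0.003, -1.0]]
contact_force: [0.4, -1.0, 1.1]
finger_gap: 0.375
gripper_force: 0.0
```

```bash
python3 g.py 428 93 118 -.145
```

```text
13.0 [436.4  97.7 116.8] rotvec [-0.001  0.005  0.857] shift [-9.5 -1.9 -1.1] F [ 0.4 -1.   1.1] gap 0.3748559274205367
```

Call:
jog_arm(steps=[0,0,0.14,-9,-2,0,-0.2,0,0,0.28,-9,-2,0,-0.2,0,0,0.42,-9,-2,0,-0.2,0,0,0.56,-9,-2,0,-0.2,0,0,0.7,-9,-2,0,-0.2])

```text
clock: 13.5
tool_pos: [430.1, 94.0, 117.2]
tool_rot: [[1.0, 0.011, -0.005], [0.011, -1.0, 0.0], [-0.005, -0.0, -1.0]]
contact_force: [0.1, 0.3, -0.7]
finger_gap: 0.402
gripper_force: 0.0
```

```bash
python3 g.py 428 93 -15 -.145; python3 q.py 514 80 -.1 scene side; python3 q.py 514 80 -.1
```

```text
13.5 [430.1  94.  117.2] rotvec [0.    0.005 0.156] shift [ -1.5   1.  132.2] F [ 0.1  0.3 -0.7] gap 0.4022116700879095
13.5 tcp bay [-223.4    6.3] 117.2 [ 0.1  0.3 -0.7] 0.4022116700879095
box [510.2  79.9] -0.081 cost 0.15 bay frame [-142.     3.9] 0.064
13.6 tcp bay [-223.     6.3] 117.3 [-0.1  0.5  0.1] 0.39849406291848
box [510.7  80. ] -0.108 cost 0.042 bay frame [-141.6    4.1] 0.037
```

Call:
jog_arm(steps=[0,0,0.14,-1,1,30,-0.2,0,0,0.156,-1,1,70,-0.2,0,0,0.156,-1,1,105,-0.2,0,0,0.156,-1,1,125,-0.2,0,0,0.156,-1,1,132,-0.2])

```text
clock: 14.15
tool_pos: [428.9, 93.1, -15.5]
tool_rot: [[0.991, -0.135, -0.006], [-0.135, -0.991, 0.0], [-0.006, 0.001, -1.0]]
contact_force: [0.0, -0.7, 0.1]
finger_gap: 0.402
gripper_force: 0.0
```

Call:
jog_arm(steps=[0,0,0,10,0,0,-0.2,0,0,0,20,0,0,-0.2,0,0,0,30,0,0,-0.2,0,0,0,38,0,0,-0.2,0,0,0,46,0,0,-0.2])

```text
clock: 14.65
tool_pos: [478.7, 86.6, -12.4]
tool_rot: [[0.99, -0.138, 0.0], [-0.138, -0.99, 0.0], [0.0, -0.0, -1.0]]
contact_force: [-1.9, 0.8, 2.5]
finger_gap: 0.398
gripper_force: 1.2
```

```bash
python3 q.py 535 78 -.14; python3 g.py 500 80 -15 -.145
```

```text
14.65 tcp bay [-174.2    5.9] -12.4 [-1.9  0.8  2.5] 0.3982654179278375
box [536.3  77.1] -0.094 cost 0.058 bay frame [-115.8    4.9] 0.051
14.7 [480.4  86.2 -12.3] rotvec [-0.    -0.003  0.007] shift [20.3  3.5  2.8] F [0.9 0.3 0.2] gap 0.39973142986607085
```

Call:
jog_arm(steps=[0,0,0,9,0,1,-0.2,0,0,0,18,0,2,-0.2,0,0,0,27,0,2,-0.2,0,0,0,36,0,2,-0.2,0,0,0,45,0,2,-0.2])

```text
clock: 15.2
tool_pos: [523.3, 80.3, -15.1]
tool_rot: [[0.99, -0.138, 0.0], [-0.138, -0.99, -0.0], [0.0, -0.0, -1.0]]
contact_force: [-1.0, -0.2, 0.2]
finger_gap: 0.401
gripper_force: 0.5
```

```bash
python3 q.py 580 70 -.14; python3 g.py 500 80 -15 -.145
```

```text
15.2 tcp bay [-129.1    6.2] -15.1 [-1.  -0.2  0.2] 0.4010399936866754
box [581.4  71. ] -0.163 cost 0.059 bay frame [-70.3   5.4] -0.018
15.25 [525.3  79.9 -14.8] rotvec [-0.    -0.003  0.006] shift [-25.1   3.4   0.1] F [ 2.6 -0.5 -0.1] gap 0.4009346847920368
```

Call:
jog_arm(steps=[0,0,0,9,0,0,-0.2,0,0,0,18,0,0,-0.2,0,0,0,27,0,0,-0.2,0,0,0,36,0,0,-0.2,0,0,0,45,0,0,-0.2])

```text
clock: 15.75
tool_pos: [567.7, 74.1, -15.0]
tool_rot: [[0.99, -0.138, -0.0], [-0.138, -0.99, 0.0], [-0.0, -0.0, -1.0]]
contact_force: [-1.2, 0.9, 0.0]
finger_gap: 0.402
gripper_force: 0.7
```

```bash
python3 q.py 626 63 -.14; python3 g.py 500 80 -15 -.145
```

```text
15.75 tcp bay [-84.3   6.5] -15.0 [-1.2  0.9  0. ] 0.40220863168484094
box [624.7  63.9] -0.166 cost 0.09 bay frame [-26.4   4.6] -0.021
15.8 [569.6  73.7 -14.7] rotvec [-0.    -0.002  0.006] shift [-69.8   3.4   0.1] F [ 0.9 -0.2  0. ] gap 0.4015292619900383
```

Call:
jog_arm(steps=[0,0,0,9,0,0,-0.2,0,0,0,18,1,0,-0.2,0,0,0,26,1,0,-0.2,0,0,0,34,2,0,-0.2,0,0,0,42,2,0,-0.2])

```text
clock: 16.3
tool_pos: [608.8, 66.3, -15.0]
tool_rot: [[0.99, -0.138, -0.0], [-0.138, -0.99, 0.0], [-0.0, 0.0, -1.0]]
contact_force: [-1.5, 0.6, 0.8]
finger_gap: 0.402
gripper_force: 0.8
```

Call:
jog_arm(steps=[0,0,0,4,0,0,-0.2,0,0,0,8,0,0,-0.2,0,0,0,12,0,0,-0.2,0,0,0,14,0,0,-0.2,0,0,0,16,0,0,-0.2])

```text
clock: 16.8
tool_pos: [624.0, 64.3, -15.0]
tool_rot: [[0.99, -0.138, -0.0], [-0.138, -0.99, 0.0], [-0.0, 0.0, -1.0]]
contact_force: [-2.0, 1.2, 1.3]
finger_gap: 0.397
gripper_force: 1.1
```

```bash
python3 q.py 680 53 -.14; python3 g.py 500 80 -15 -.145
```

```text
16.8 tcp bay [-27.2   4.9] -15.0 [-2.   1.2  1.3] 0.39708051610458467
box [683.4  54.5] -0.203 cost 0.156 bay frame [33.   3.8] -0.058
16.85 [624.4  64.2 -15. ] rotvec [-0.    -0.     0.007] shift [-125.4    1.5   -0. ] F [-0.2 -0.5  0.9] gap 0.3996545209159345
```

Call:
jog_arm(steps=[0,0,0,1,0,0,-0.2,0,0,0,2,0,0,-0.2,0,0,0,3,0,0,-0.2,0,0,0,4,0,0,-0.2,0,0,0,4,0,0,-0.2])

```text
clock: 17.35
tool_pos: [627.3, 63.8, -15.0]
tool_rot: [[0.99, -0.138, -0.001], [-0.138, -0.99, 0.0], [-0.001, 0.0, -1.0]]
contact_force: [-5.1, -0.1, 3.1]
finger_gap: 0.401
gripper_force: 2.3
```

Call:
jog_arm(steps=[0,0,0,1,0,0,-0.2,0,0,0,2,0,0,-0.2,0,0,0,2,0,0,-0.2,0,0,0,2,0,0,-0.2,0,0,0,2,0,0,-0.2])

```text
clock: 17.85
tool_pos: [627.2, 63.9, -15.0]
tool_rot: [[0.99, -0.138, -0.005], [-0.138, -0.99, 0.0], [-0.005, 0.0, -1.0]]
contact_force: [-9.6, 1.7, 8.2]
finger_gap: 0.402
gripper_force: 5.1
```

Force rises and the TCP stalls at x' ≈ -24, which is the home position. I retreat and check.

Call:
jog_arm(steps=[0,0,0,-8,0,0,-0.2,0,0,0,-30,0,0,-0.2,0,0,0,-60,0,-30,-0.2,0,0,0,-90,0,-80,-0.2,0,0,0,-130,0,-120,-0.2])

```text
clock: 18.35
tool_pos: [512.1, 79.7, 95.8]
tool_rot: [[0.99, -0.138, 0.003], [-0.138, -0.99, -0.0], [0.003, -0.0, -1.0]]
contact_force: [1.0, -0.5, 1.6]
finger_gap: 0.398
gripper_force: 0.0
```

Call:
jog_arm(steps=[0,0,0,-50,0,-30,-0.2,0,0,0,-90,0,-60,-0.2,0,0,0,-120,0,-60,-0.2,0,0,0,-120,0,-60,-0.2,0,0,0,-120,0,-60,-0.2])

```text
clock: 18.85
tool_pos: [393.2, 96.5, 155.1]
tool_rot: [[0.991, -0.137, 0.004], [-0.137, -0.991, -0.0], [0.004, -0.0, -1.0]]
contact_force: [0.8, -0.9, -0.3]
finger_gap: 0.401
gripper_force: 0.0
```

```bash
python3 q.py 685 53 -.14 side; python3 q.py 685 53 -.14 scene; python3 q.py 685 53 -.14 scene side
python3 - <<'E'
from bx import *
# label & top-face check: white label centre on lid plane z=35, in bay frame; stored box moved?
for n in("scene","side"):
    m=camera_model(n);im=read_camera(n);h=cv2.cvtColor(im,cv2.COLOR_BGR2HSV);k=hullmask(im,proj([[685,53,20]],m)[0])
    w=((h[...,1]<60)&(h[...,2]>120)&(cv2.erode(k,np.ones((5,5)))>0));q=np.argwhere(w)[:,::-1].mean(0);print(n,w.sum(),(RB.T@(ray0(q,m,35)[:2]-bay)).round(1))
    o=cv2.imread(f"pics/{n}.png")
    for nm,g in(("stored",(664,-104,20)),("bottle",(522,-365,60)),("jar",(578,385,40))):
        c=proj([g],m)[0].astype(int);sl=np.s_[max(0,c[1]-14):c[1]+14,c[0]-14:c[0]+14];print(nm,np.abs(im[sl].astype(int)-o[sl]).mean().round(2))
E
```

```text
18.85 tcp bay [-260.2    3.5] 155.1 [ 0.8 -0.9 -0.3] 0.40129740377812184
box [685.1  57. ] -0.161 cost 0.119 bay frame [34.3  6.5] -0.016
18.9 tcp bay [-259.7    3.4] 154.7 [0.4 0.5 1.1] 0.4031640459606576
box [678.   50.6] -0.207 cost 0.188 bay frame [28.3 -0.8] -0.062
18.95 tcp bay [-259.6    3.3] 154.4 [0.6 0.3 0.2] 0.40073095846180146
box [685.7  56.3] -0.171 cost 0.332 bay frame [35.  6.] -0.026
scene 149 [46.3  4.7]
stored 1.76
bottle 1.59
jar 1.93
side 123 [45.4 -0.6]
stored 0.99
bottle 0.83
jar 1.03
```

```bash
python3 -c "
from station import *
print(sign_off())"
```

```text
the job is handed in; nothing more can be done
None
```

The slide box was tipped over away from the robot, lies lid up and was pushed home against the back stop of the empty bay; the final camera fit put it about 5 mm off centre and 0.02 rad off square, the stored box, bottle and jar show no movement, and I handed the job in at about 19 s.

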